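# Seat a blank in the corner of a hinged drill jig and shut the leaf

### The arm

A 6-joint arm with a two-finger parallel gripper is mounted at the origin on a cart in front of the work surface, level with it; the furniture and walls round the work are solid. World frame = base frame: x ahead of the robot, y to its left, z up, the work surface at z = 0. Lengths are in m, angles in degrees, forces in N, time in s.
With the tool pointing down it reaches from about 0.375 to 0.9 m from the base axis. Payload 3.1 kg.
Tool frame: the origin (TCP) lies on the centre line of the jaws, within the pads' length; the fingertips stand 17 mm ahead of it and the grasp point (between the pads) lies 2 mm behind it; y points along the fingers, x is the direction in which the jaws open and shut, and the axes are right-handed (so a half turn about y gives the same grasp; the last joint's range is limited). The gripper opens to 87 mm and grips with 3 to 60 N. Pads are 19 mm wide; open, the fingers measure 117 mm over their backs; the gripper's body (75 mm by 190 mm) begins 51 mm behind the grasp point.
Start: joints at [57.611, 30.224, 82.088, -0, 67.689, -10.227], TCP at [0.236, 0.579, 0.24] pointing down, gripper open.
Joint ranges: [-176.69, 176.69], [-43.24, 126.21], [12.49, 139.97], [-82, 262], [0, 151.66], [-163.58, 163.58]. Speed limits (degrees/s): [159.86, 159.86, 180, 180, 180, 180].

### API

Orientations are given as a 3x3 rotation matrix whose columns are the frame's x, y, z axes.
In Python, from rig import read_state, capture, camera_info, hand_in, trace, tip_of gives the robot as it stands.
- The arm moves only by the tool jog_arm, never from a script. Its argument "steps" is a list of rows, each an object with "fingers": the opening in per cent of the stroke, from 0 (shut) to 100 (fully open); "delta_pos": the shift along the world's x, y, z in mm, a list of three; "turn": the turn about the world's z in degrees. A call has 1 to 20 rows; each row is the pose to reach, as a shift and turn from the pose commanded when the call began; what a row does not reach only later rows make up. A row lasts 1/12 s, in which the tool goes at most 41.7 mm and 7.16 degrees, less where a joint would pass 70% of its speed; a pose out of reach is approached as far as the arm can. A call with a gripper value outside its range is refused whole. The fingers move at their own pace and stop on an object; the grip force is fixed at half the most. Time passes only in rows, so rows that repeat a pose let the fingers close. It gives the time, the measured TCP pose, the force and the opening at its end, in the units of the state.
- read_state(): the state, without advancing time (a new reading comes with each control period).
- capture(name): name is "side" or "top"; returns the picture (420x560x3 uint8, red, green, blue); there is no depth.
- camera_info(name): a dict with "fov_y" (degrees; the focal length in pixels is half the picture's height over the tangent of half this angle, whatever the lens; pixels are square), "cx", "cy" (the principal point, pixels), "view" (4x4, takes a point from world to camera coordinates). Camera axes: x right, y down, z forward; pixel columns grow to the right and rows downward; lengths in m; the calibration is good to about 2 mm. A picture is of the moment at which its call begins. camera_info takes no time and is no camera call.
- hand_in(): hands the job in, once; it reports no verdict.
Trained networks look in the newest picture that a camera, given by its name, has taken for a name from the list of things; names that differ only in an ending like _2 or _b are one class to them, and where a whole thing is asked for, a point or a joint stands for the part that bears it (a point fixed in the world has none). Each returns a list of dicts, best first, with "confidence" (0 to 1); they miss things now and then, are a little off and sometimes report something else, mostly with a low value. They report only what shows in the picture. A call takes as long as a camera call.
- trace(target, camera): "mask" (420x560 bool, what is visible of it).
- tip_of(target, camera): "position" ([x, y, z] in m, in world coordinates, good to about 4 mm: a listed point, or the origin of a listed thing).
The state is a dict: "time_s": time; "joint_positions": joint angles; "qvel": joint speeds; "tau": joint torques, N m; "position": TCP position; "tcp_rot": TCP orientation; "force": force on the tool from outside, world axes, zero at the start; "moment": the same for the moment, N m; "opening": opening from 0.0 (shut) to 1.0 (fully open).
Only numpy, scipy, OpenCV 4.12 (cv2) and the standard library are available. Lean on these libraries where they do the work, as an engineer would, in place of code of your own. Each camera call takes 0.05 s, during which the arm holds its last target.

### The job

Load the drill jig with the plain brass blank that lies loose on its plate, working with the fingertips: push the blank flat against the long rail, then slide it along the rail into the corner pocket until it is fully home against the end stop. After that, tip the open hinged leaf over and press it fully shut above the blank. The blank must never be lifted off the plate, and the drilled blank and the other things on the bench stay where they are.

Things in the scene. Friction and masses are not known exactly. Their poses are not given: they have to be found in the camera images.
- jig: drill jig, fixed: a steel plate on a wooden block of the same outline; origin on the bench. In its frame (mm): plate x = -45 to 50, y = -90 to 90, top at z = 46; a rail 11 high runs along y, x = 28 (its working face, towards -x) to 40, y = -85 to 60. The corner pocket lies at the rail's +y end. Nothing stands on the plate at y < 0 but the rail and the blank
- pocket_home (a point): point on the plate's top under the middle of a blank that is fully home; axes of the jig; jig x = 16, y = 25, z = 46 mm. The pocket, 11 mm high, open above and to -y: rail face 12 mm to its +x, end stop face 20 mm to its +y, guide block from 14 to 26 mm to its -x. The guide's rounded nose begins 6 mm to the point's -y, so a home blank stands 14 mm out of the pocket
- blank: the plain undrilled brass blank, loose on the plate on the near (-x) side of the rail, about 80 g: 24 x 40 x 10 mm (x, y, z), long side along its y, origin at the centre of its underside. Its top lies 1 mm lower than rail, stop and guide
- leaf (a joint): hinge of the jig's steel leaf, rad: 0 = shut (level over the pocket, pointing to the jig's -y), 1.9 to 2.2 at the start (leaning back past upright to the jig's +y), limit 2.5. Friction (0.055 N m) keeps the leaf wherever it is left; about 1 N at the tab moves it. It shuts fully only over a blank that is home: a bar under it drops behind the blank, or lands on one over 5 mm short of the stop
- leaf_hinge (a point): middle of the leaf's hinge axis, which runs along the jig's x; jig x = 15, y = 66, z = 60 mm; axes of the leaf (z out of its upper face, -y from hinge to tab). The leaf is 48 mm wide, 5 mm thick and reaches 84 mm from here, the last 14 mm a tab 22 mm wide. A drill bush 15 mm across stands 8 mm high on it, 29 mm from the hinge. Hinge cheeks beside it reach up to jig z = 69 mm
- leaf_tab (a point): middle of the leaf's thumb tab on its ribbed upper face, 77 mm from the hinge axis, axes of the leaf; at jig x = 15, y = -11, z = 62.5 mm when the leaf is shut
- drilled_blank: a finished blank of the same size with a 5 mm hole near one end, lying loose on the jig plate beyond the guide block, origin at the centre of its underside; leave it
- wax_ring: green carving-wax ring, 26 mm across, 14 mm high, on the bench behind the jig, origin under its centre; leave it
- lighter: blue lighter 24 x 70 x 13 mm lying on the bench behind the jig, origin under its centre; leave it
- file_thick: hand file with a wooden handle, 14 x 180 x 14 mm, lying on the bench to the right of the jig, origin under its centre; leave it
- pen: black pen 13 x 136 x 13 mm lying on the bench between robot and jig, to the right, origin under its centre; leave it

How it is judged:
By the outcome, as a careful person would: the job done as asked, in the order asked, and still so for the second after the job is handed in, with the robot touching nothing.
It also fails if it takes over 58 s, if anything falls off the work surface, if the arm or the gripper's body presses on something with over 40 N, if the wrist force passes 120 N, or if a joint passes its speed limit or range.

## Working session

There is one attempt and no reset: what is moved stays moved. The work goes in short steps, Python scripts to look and compute and a tool call to move; the robot and the scene stay as the last step left them, time stands still between calls to the robot, and variables do not carry over. Pictures are saved under pics/ and viewed, and the job is handed in when it is done.

Besides the shell and the picture viewer there is one more tool, called after "Emit:" by a JSON object that holds its "name" and its "arguments". jog_arm: Moves the arm, as the interface text tells. Its arguments: {"type":"object","properties":{"steps":{"type":"array","items":{"type":"object","properties":{"fingers":{"type":"number"},"delta_pos":{"type":"array","items":{"type":"number"}},"turn":{"type":"number"}}}}},"required":["steps"]}

```bash
mkdir -p pics; ls
python3 - <<'E'
from rig import *
import cv2
s=read_state();print(s)
for c in("side","top"):
    im=capture(c);cv2.imwrite(f"pics/{c}0.png",im[:,:,::-1]);print(c,camera_info(c))
E
```

```text
pics
{'time_s': 0.0, 'joint_positions': array([ 5.76099120e+01,  3.02770725e+01,  8.21554797e+01, -8.60077384e-04,
        6.76879764e+01, -1.02264655e+01]), 'qvel': array([ 0.08816774,  0.02162267,  0.15968798, -0.08443136, -0.04786409,
        0.03963344]), 'tau': array([ 1.16029027e-03, -4.40050042e+01, -1.76587969e+01,  6.33771345e-02,
        5.83615224e-02, -1.79914496e-04]), 'position': array([0.23537994, 0.57824681, 0.23859692]), 'tcp_rot': array([[ 3.77246422e-01, -1.11514146e-03, -9.26112247e-01],
       [ 9.26110599e-01, -1.78377845e-03,  3.77247898e-01],
       [-2.07266384e-03, -9.99997787e-01,  3.59820285e-04]]), 'force': array([ 0.0551661 ,  1.21457902, -0.40903936]), 'moment': array([ 0.03374946, -0.0611503 ,  0.04855367]), 'opening': 1.0003655645554617}
side {'fov_y': 51.13732286161757, 'cx': 280.00028545380815, 'cy': 208.9727243046315, 'view': array([[-0.92295485, -0.38428114,  0.02196237,  0.41024597],
       [-0.24111992,  0.53275336, -0.81119359,  0.30341465],
       [ 0.30002587, -0.75399062, -0.58436514,  0.57001983],
       [ 0.        ,  0.        ,  0.        ,  1.        ]])}
top {'fov_y': 48.26253931158047, 'cx': 286.94600065118965, 'cy': 219.07206015971119, 'view': array([[-0.02138134, -0.9996029 , -0.01835451, -0.20416023],
       [-0.98447747,  0.0242496 , -0.1738277 ,  0.53962351],
       [ 0.17420376,  0.01435293, -0.98460502,  0.88252135],
       [ 0.        ,  0.        ,  0.        ,  1.        ]])}
```

View pics/side0.png

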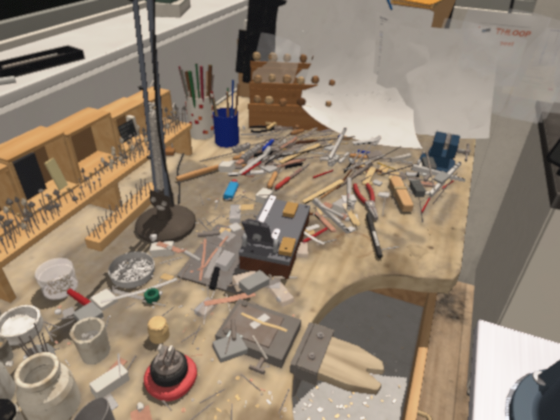

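View pics/top0.png

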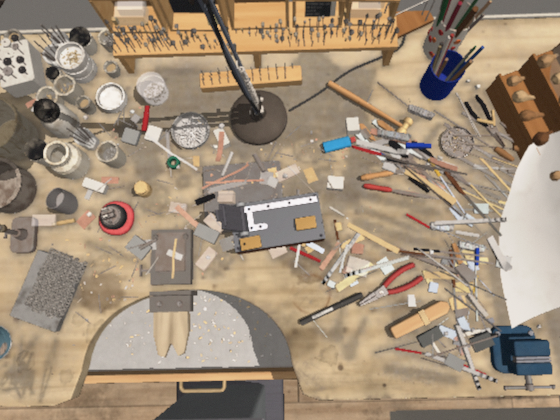

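Run:
```python
from rig import *
for c in("top","side"):
  for n in("jig","blank","drilled_blank","pocket_home","leaf_hinge","leaf_tab"):
    print(c,n,[(r['position'],r['confidence']) for r in tip_of(n,c)][:3])
print(read_state()['time_s'])
```

```text
top jig [([0.5265, -0.2005, -0.0026], 0.82)]
top blank [([0.5276, -0.258, 0.0415], 0.55)]
top drilled_blank [([0.4949, -0.1433, 0.0438], 0.69)]
top pocket_home [([0.5379, -0.1658, 0.0462], 0.97)]
top leaf_hinge [([0.5348, -0.1282, 0.0591], 0.8)]
top leaf_tab [([0.5306, -0.0911, 0.1288], 0.71)]
side jig [([0.5317, -0.1991, -0.0005], 0.77), ([0.5424, -0.1697, 0.0468], 0.18)]
side blank [([0.5278, -0.2572, 0.045], 0.61)]
side drilled_blank [([0.4911, -0.1406, 0.0487], 0.77)]
side pocket_home [([0.5437, -0.1673, 0.049], 0.98)]
side leaf_hinge [([0.5347, -0.1318, 0.0596], 0.8)]
side leaf_tab [([0.6393, -0.4605, -0.0004], 0.59), ([0.5323, -0.0927, 0.1275], 0.57)]
0.7
```

Run:
```python
import cv2
a=cv2.imread("pics/top0.png")[180:265,205:340];cv2.imwrite("pics/tz0.png",cv2.resize(a,None,fx=5.8,fy=5.8,interpolation=cv2.INTER_CUBIC))
a=cv2.imread("pics/side0.png")[180:285,220:330];cv2.imwrite("pics/sz0.png",cv2.resize(a,None,fx=5.6,fy=5.6,interpolation=cv2.INTER_CUBIC))
```

```text
(no output)
```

View pics/tz0.png

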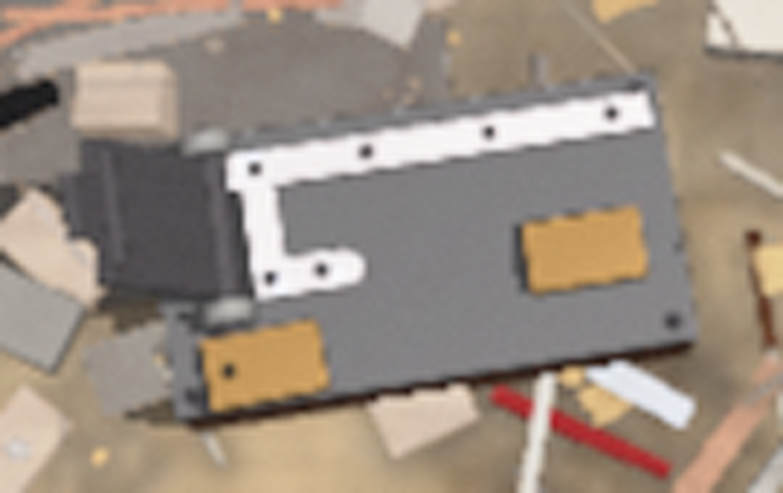

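View pics/sz0.png

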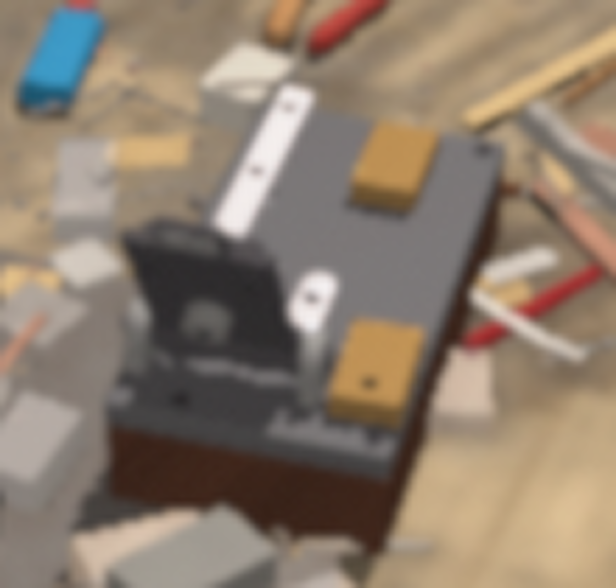

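```bash
cat > h.py <<'E'
import numpy as np
from rig import *
def ray(c,u,v,z):
    i=camera_info(c);f=210/np.tan(np.radians(i['fov_y']/2));V=np.array(i['view'])
    R,t=V[:3,:3],V[:3,3];C=-R.T@t
    d=R.T@np.array([(u-i['cx'])/f,(v-i['cy'])/f,1]);return C+d*(z-C[2])/d[2]
def proj(c,p):
    i=camera_info(c);f=210/np.tan(np.radians(i['fov_y']/2));V=np.array(i['view'])
    q=V[:3,:3]@np.asarray(p)+V[:3,3];return np.array([f*q[0]/q[2]+i['cx'],f*q[1]/q[2]+i['cy']])
def J2W(o,a,p):
    c,s=np.cos(a),np.sin(a);p=np.asarray(p)/1000
    return np.array([o[0]+c*p[0]-s*p[1],o[1]+s*p[0]+c*p[1],p[2]])
E
python3 - <<'E'
from h import *
from scipy.optimize import least_squares
# zoom px -> jig pts
tz=[((655,78),(50,-90,46)),((692,342),(-45,-90,46)),((178,420),(-45,90,46)),((655,125),(28,-85,57)),((648,92),(40,-85,57)),((230,155),(40,60,57)),((278,187),(28,45,57)),((285,255),(2,45,57))]
sz=[((390,470),(-45,90,46)),((503,150),(-45,-90,46)),((110,425),(50,90,46)),((312,95),(28,-85,57)),((283,85),(40,-85,57))]
obs=[('top',(u/5.8+205,v/5.8+180),p) for (u,v),p in tz]+[('side',(u/5.6+220,v/5.6+180),p) for (u,v),p in sz]
def res(x,o=obs): return np.concatenate([proj(c,J2W(x[:2],x[2],p))-q for c,q,p in o])
for o in(obs,obs[:len(tz)],obs[len(tz):]):
    r=least_squares(res,[.53,-.2,.15],args=(o,),loss='soft_l1');print(r.x[:2],np.degrees(r.x[2]),np.round(r.fun,1))
bl=[ray('top',u/5.8+205,v/5.8+180,.056) for u,v in((526,225),(638,207),(648,275),(534,293))]
print(np.round(bl,4),np.mean(bl,0)); b=np.array(bl)
e=b[0]-b[1]+b[3]-b[2];print('yaw',np.degrees(np.arctan2(-e[0],e[1])),np.linalg.norm(b[0]-b[1]),np.linalg.norm(b[1]-b[2]))
bs=[ray('side',u/5.6+220,v/5.6+180,.056) for u,v in((373,123),(438,135),(410,195),(357,188))]
print(np.round(bs,4),np.mean(bs,0))
E
```

```text
[ 0.52765434 -0.19607023] 7.2098205348217475 [-0.2 -1.7  1.  -0.5 -1.2 -0.4 -0.7  0.1 -0.5 -0.1 -1.3 -0.2 -1.2 -0.9
 -0.6  0.3  1.2 -2.2  2.4 -1.7  0.  -4.6  2.1 -0.9  1.7 -0. ]
[ 0.52689889 -0.19733363] 7.095783212214616 [ 0.5 -1.3  1.7 -0.1 -0.6 -0.1 -0.   0.5  0.2  0.3 -0.6  0.1 -0.5 -0.6
  0.   0.6]
[ 0.52779645 -0.18948855] 8.325097548780803 [ 0.9 -0.   0.5 -0.4 -1.  -1.8 -0.   0.8 -0.4  1.6]
[[ 0.533  -0.2338  0.056 ]
 [ 0.5383 -0.2717  0.056 ]
 [ 0.515  -0.2743  0.056 ]
 [ 0.5098 -0.2359  0.056 ]] [ 0.52402289 -0.25392169  0.056     ]
yaw 7.772631615652905 0.03827808397519747 0.02343931584052412
[[ 0.5419 -0.266   0.056 ]
 [ 0.5174 -0.2687  0.056 ]
 [ 0.5135 -0.2302  0.056 ]
 [ 0.5321 -0.2264  0.056 ]] [ 0.52621388 -0.24782255  0.056     ]
```

```bash
cat >> h.py <<'E'
O=(.5269,-.1975);A=np.radians(7.3)
def W2J(p):
    c,s=np.cos(A),np.sin(A);d=(np.asarray(p)[:2]-O)*1000
    return np.array([c*d[0]+s*d[1],-s*d[0]+c*d[1]])
E
python3 - <<'E'
from h import *
s=read_state();print(s['position'],s['joint_positions'])
t=J2W(O,A,(-54,-56,110));print(t,(t-[.236,.579,.24])*1000,W2J((.524,-.254)))
print('lamp',ray('top',257,125,0))
E
```

```text
[0.23573714 0.5788374  0.23958991] [ 5.76105421e+01  3.02207598e+01  8.20855375e+01  8.52792590e-04
  6.76891946e+01 -1.02267008e+01]
[ 0.48045332 -0.25990758  0.11      ] [ 244.45331818 -838.90757765 -130.        ] [-10.05564427 -55.67354864]
lamp [ 0.75038142 -0.15568164  0.        ]
```

Emit:
{"name": "jog_arm", "arguments": {"steps": [{"delta_pos": [150, -220, 0], "turn": -60, "fingers": 0}, {"delta_pos": [150, -220, 0], "turn": -60, "fingers": 0}, {"delta_pos": [150, -220, 0], "turn": -60, "fingers": 0}, {"delta_pos": [150, -220, 0], "turn": -60, "fingers": 0}, {"delta_pos": [150, -220, 0], "turn": -60, "fingers": 0}, {"delta_pos": [150, -220, 0], "turn": -60, "fingers": 0}, {"delta_pos": [244, -839, 0], "turn": -60, "fingers": 0}, {"delta_pos": [244, -839, 0], "turn": -60, "fingers": 0}, {"delta_pos": [244, -839, 0], "turn": -60, "fingers": 0}, {"delta_pos": [244, -839, 0], "turn": -60, "fingers": 0}, {"delta_pos": [244, -839, 0], "turn": -60, "fingers": 0}, {"delta_pos": [244, -839, 0], "turn": -60, "fingers": 0}, {"delta_pos": [244, -839, 0], "turn": -60, "fingers": 0}, {"delta_pos": [244, -839, 0], "turn": -60, "fingers": 0}, {"delta_pos": [244, -839, 0], "turn": -60, "fingers": 0}, {"delta_pos": [244, -839, 0], "turn": -60, "fingers": 0}, {"delta_pos": [244, -839, 0], "turn": -60, "fingers": 0}, {"delta_pos": [244, -839, 0], "turn": -60, "fingers": 0}, {"delta_pos": [244, -839, 0], "turn": -60, "fingers": 0}, {"delta_pos": [244, -839, 0], "turn": -60, "fingers": 0}]}}

```text
time_s: 2.37
position: [0.4704, -0.2057, 0.2398]
tcp_rot: [[0.991, 0.001, -0.136], [0.136, -0.0, 0.991], [0.001, -1.0, -0.0]]
force: [1.7, -0.4, -0.8]
opening: 0.006
```

Emit:
{"name": "jog_arm", "arguments": {"steps": [{"delta_pos": [8, -54, -50], "turn": 0, "fingers": 0}, {"delta_pos": [8, -54, -130], "turn": 0, "fingers": 0}, {"delta_pos": [8, -54, -130], "turn": 0, "fingers": 0}, {"delta_pos": [8, -54, -130], "turn": 0, "fingers": 0}, {"delta_pos": [8, -54, -130], "turn": 0, "fingers": 0}, {"delta_pos": [8, -54, -130], "turn": 0, "fingers": 0}]}}

```text
time_s: 2.87
position: [0.478, -0.2573, 0.1088]
tcp_rot: [[0.991, -0.002, -0.136], [0.136, 0.002, 0.991], [-0.002, -1.0, 0.002]]
force: [0.8, 0.6, 1.3]
opening: 0.004
```

Run:
```python
from h import *
import cv2
s=read_state();print(s['position'],W2J(s['position']),s['force'],s['qvel'].round(1))
a=capture('top');b=capture('side')
s=read_state();print(s['position'])
cv2.imwrite("pics/t1.png",cv2.resize(a[175:300,185:340,::-1],None,fx=5,fy=4.8,interpolation=2))
cv2.imwrite("pics/t1.png",cv2.resize(a[175:290,195:340,::-1],None,fx=5,fy=5,interpolation=2))
cv2.imwrite("pics/s1.png",cv2.resize(b[130:285,200:350,::-1],None,fx=3.8,fy=3.8,interpolation=2))
```

```text
[ 0.47799507 -0.25730365  0.10875891] [-56.10745576 -53.10482518] [0.80029784 0.56938015 1.33530018] [ 0.9 -3.2 -1.2  0.   0.1  0. ]
[ 0.47936874 -0.25773146  0.1110289 ]
```

View pics/t1.png

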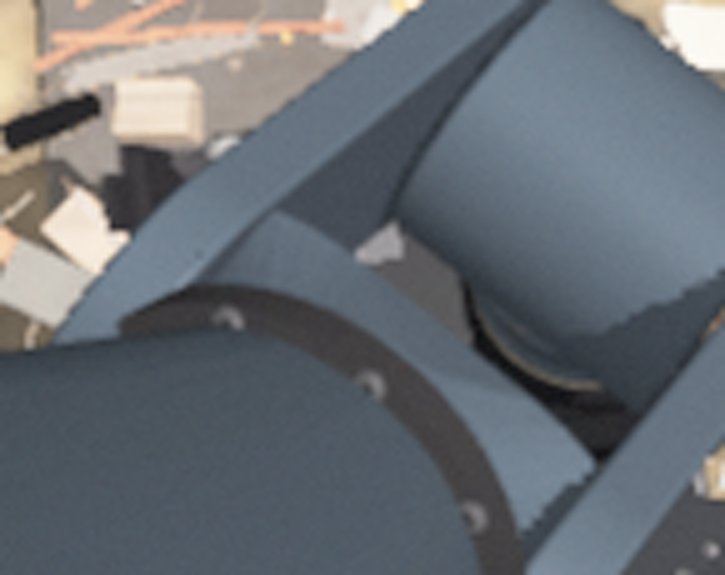

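View pics/s1.png

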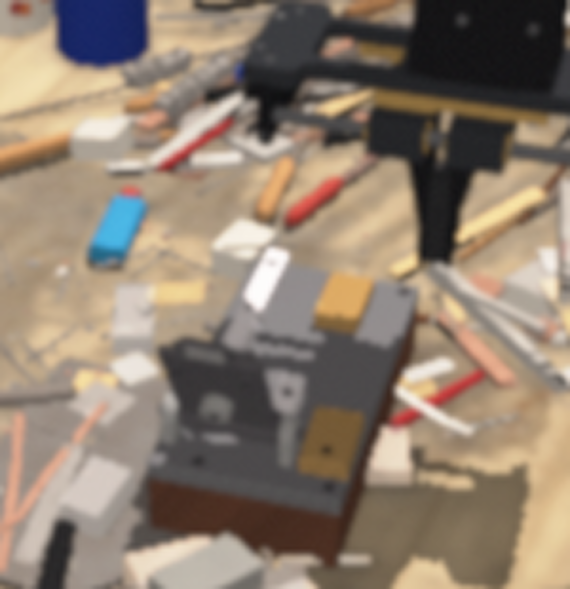

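Run:
```python
from h import *
p=np.array([ 0.4794,-0.2577,.111-.017]);c=proj('side',p);print(c,(c-[200,130])*3.8)
for d in(-.0095,.0095):print((proj('side',p+[0,d,0])-[200,130])*3.8)
for q in [(-45,90,46),(-45,-90,46),(50,90,46),(28,-85,57)]:print(q,(proj('side',J2W(O,A,q))-[200,130])*3.8)
```

```text
[315.43131956 195.74122981] [438.63901431 249.81667328]
[444.59508878 240.42401816]
[432.58208952 259.3683681 ]
(-45, 90, 46) [348.3667643 499.0092039]
(-45, -90, 46) [428.37254032 284.06216527]
(50, 90, 46) [153.75356607 459.76490192]
(28, -85, 57) [297.66342425 250.19491702]
```

Emit:
{"name": "jog_arm", "arguments": {"steps": [{"delta_pos": [0, 0, -30], "turn": 0, "fingers": 0}, {"delta_pos": [0, 0, -44], "turn": 0, "fingers": 0}, {"delta_pos": [0, 0, -44], "turn": 0, "fingers": 0}, {"delta_pos": [0, 0, -44], "turn": 0, "fingers": 0}, {"delta_pos": [6, 0.8, -44], "turn": 0, "fingers": 0}, {"delta_pos": [11.9, 1.6, -44], "turn": 0, "fingers": 0}, {"delta_pos": [15, 2, -44], "turn": 0, "fingers": 0}, {"delta_pos": [17.8, 2.4, -44], "turn": 0, "fingers": 0}, {"delta_pos": [20.8, 2.8, -44], "turn": 0, "fingers": 0}, {"delta_pos": [23.8, 3.2, -44], "turn": 0, "fingers": 0}, {"delta_pos": [26.8, 3.6, -44], "turn": 0, "fingers": 0}, {"delta_pos": [29.7, 4, -44], "turn": 0, "fingers": 0}, {"delta_pos": [31.7, 4.2, -44], "turn": 0, "fingers": 0}, {"delta_pos": [33.7, 4.5, -44], "turn": 0, "fingers": 0}]}}

```text
time_s: 4.13
position: [0.512, -0.2528, 0.0654]
tcp_rot: [[0.991, -0.001, -0.136], [0.136, 0.0, 0.991], [-0.001, -1.0, 0.0]]
force: [-0.6, -0.4, 1.2]
opening: 0.007
```

```bash
cat > look.py <<'E'
from h import *
import cv2,sys
s=read_state();print(s['time_s'],s['position'],W2J(s['position']),s['force'])
for c,(x0,y0,x1,y1) in(('side',(200,150,350,285)),)+((('top',(195,175,340,290)),) if len(sys.argv)>2 else ()):
    a=capture(c);cv2.imwrite(f"pics/{c[0]}{sys.argv[1]}.png",cv2.resize(a[y0:y1,x0:x1,::-1],None,fx=4.4,fy=4.4,interpolation=2))
E
python3 look.py 2
```

```text
4.1333 [ 0.51201997 -0.25282741  0.06543326] [-21.7895768  -52.98822381] [-0.59975122 -0.4406548   1.22923925]
```

View pics/s2.png

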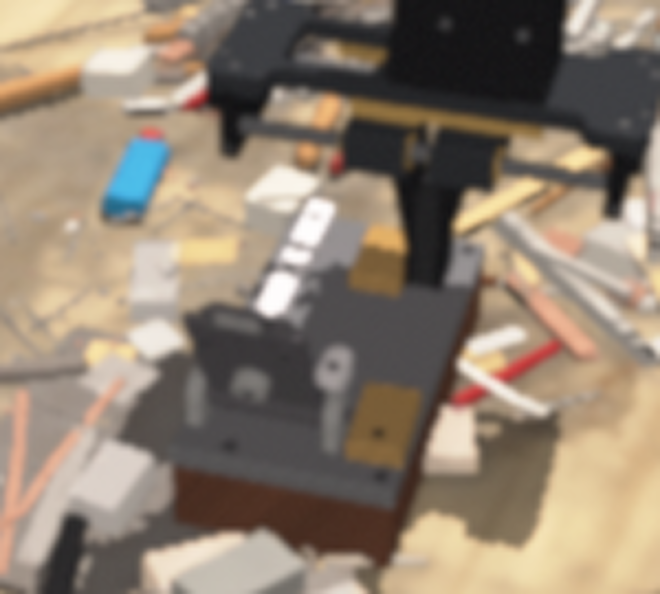

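Emit:
{"name": "jog_arm", "arguments": {"steps": [{"delta_pos": [2, 0.3, 0], "turn": 0, "fingers": 0}, {"delta_pos": [4, 0.5, 0], "turn": 0, "fingers": 0}, {"delta_pos": [6, 0.8, 0], "turn": 0, "fingers": 0}, {"delta_pos": [8, 1.1, 0], "turn": 0, "fingers": 0}, {"delta_pos": [9.9, 1.3, 0], "turn": 0, "fingers": 0}, {"delta_pos": [11.4, 1.5, 0], "turn": 0, "fingers": 0}, {"delta_pos": [12.9, 1.7, 0], "turn": 0, "fingers": 0}]}}

```text
time_s: 4.77
position: [0.5253, -0.2512, 0.0655]
tcp_rot: [[0.991, 0.0, -0.136], [0.136, 0.0, 0.991], [0.0, -1.0, -0.0]]
force: [-0.1, -0.6, -0.8]
opening: 0.003
```

```bash
python3 look.py 3
```

```text
4.7667 [ 0.52528718 -0.25122843  0.0655091 ] [ -8.42673335 -53.08799569] [-0.10110957 -0.63072735 -0.80810269]
```

View pics/s3.png

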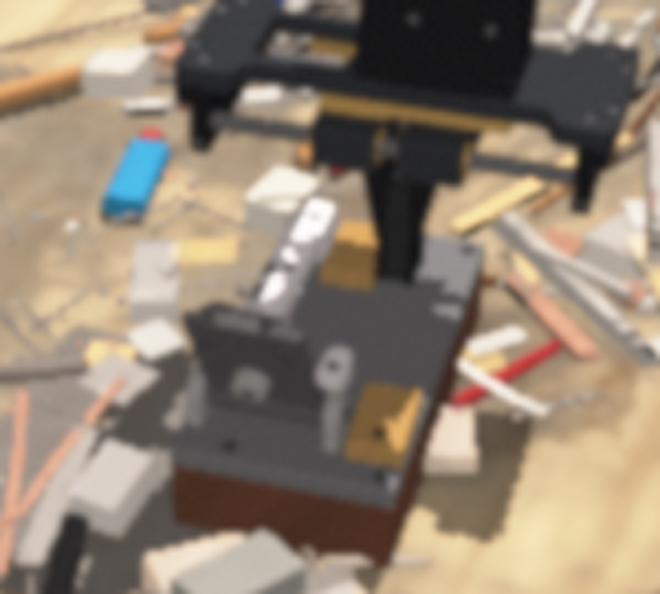

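Emit:
{"name": "jog_arm", "arguments": {"steps": [{"delta_pos": [1.5, 0.2, 0], "turn": 0, "fingers": 0}, {"delta_pos": [3, 0.4, 0], "turn": 0, "fingers": 0}, {"delta_pos": [4, 0.5, 0], "turn": 0, "fingers": 0}, {"delta_pos": [5, 0.7, 0], "turn": 0, "fingers": 0}, {"delta_pos": [6, 0.8, 0], "turn": 0, "fingers": 0}]}}

```text
time_s: 5.23
position: [0.5311, -0.2504, 0.0656]
tcp_rot: [[0.991, -0.0, -0.136], [0.136, 0.0, 0.991], [-0.0, -1.0, 0.0]]
force: [-0.2, 0.4, -0.5]
opening: 0.004
```

Emit:
{"name": "jog_arm", "arguments": {"steps": [{"delta_pos": [1, 0.1, 0], "turn": 0, "fingers": 0}, {"delta_pos": [2, 0.3, 0], "turn": 0, "fingers": 0}]}}

```text
time_s: 5.4
position: [0.5316, -0.2502, 0.0655]
tcp_rot: [[0.99, -0.004, -0.137], [0.137, 0.0, 0.991], [-0.003, -1.0, 0.001]]
force: [-6.6, -3.3, 4.7]
opening: 0.003
```

```bash
python3 look.py 4
```

```text
5.4 [ 0.53161484 -0.25016015  0.06554282] [ -2.01461321 -52.83240248] [-6.55115519 -3.33090764  4.67980515]
```

View pics/s4.png

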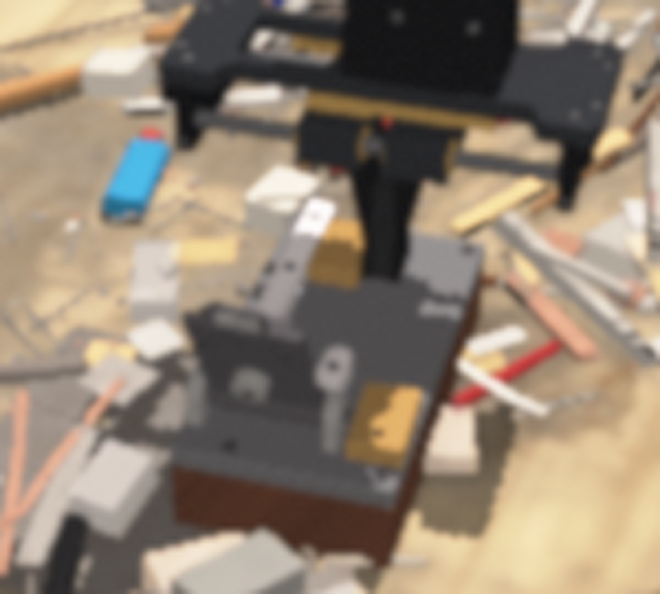

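Emit:
{"name": "jog_arm", "arguments": {"steps": [{"delta_pos": [-10, -1.4, 0], "turn": 0, "fingers": 0}, {"delta_pos": [-10, -1.4, 0], "turn": 0, "fingers": 0}, {"delta_pos": [-10, -1.4, 25], "turn": 0, "fingers": 0}, {"delta_pos": [-10, -1.4, 25], "turn": 0, "fingers": 0}, {"delta_pos": [25, -42, 25], "turn": 0, "fingers": 0}, {"delta_pos": [25, -42, 25], "turn": 0, "fingers": 0}, {"delta_pos": [25, -42, 25], "turn": 0, "fingers": 0}, {"delta_pos": [25, -42, 25], "turn": 0, "fingers": 0}]}}

```text
time_s: 6.12
position: [0.5582, -0.2924, 0.0902]
tcp_rot: [[0.991, 0.0, -0.136], [0.136, 0.0, 0.991], [0.0, -1.0, 0.0]]
force: [-1.1, 0.8, -0.5]
opening: 0.004
```

```bash
python3 look.py 5 t
```

```text
6.1167 [ 0.5581693  -0.29237106  0.09023164] [ 18.96108635 -98.07530043] [-1.11932778  0.7506263  -0.52619311]
```

View pics/s5.png

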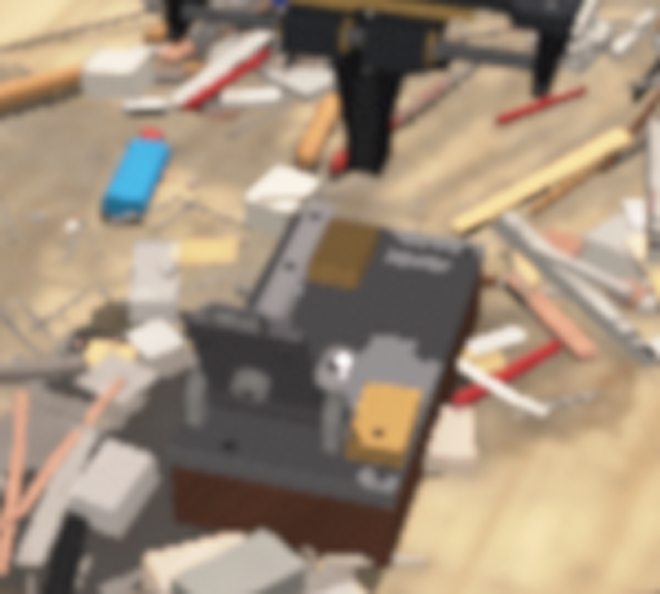

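View pics/t5.png

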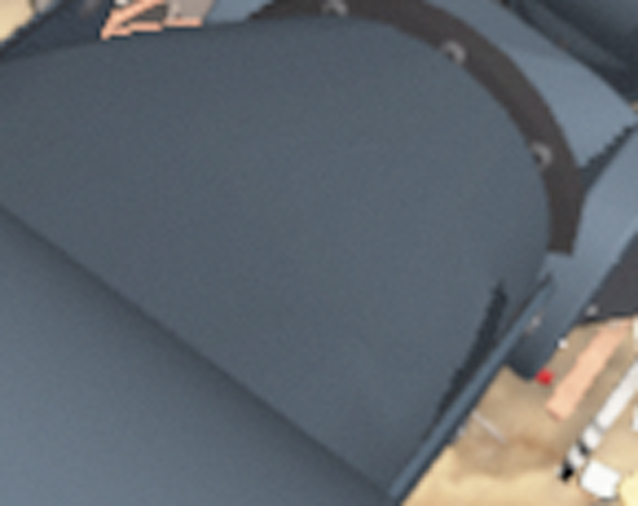

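Run:
```python
from h import *
s=lambda p:((proj('side',p)-[200,150])*4.4).round(0)
p=np.array([.5582,-.2924,.0732]);print(s(p),s(p-[0,.0,.025]))
ey=np.array([-.136,.991,0])
print(s(p-[0,0,.025]+ey*.0095))
for u,v in((328,220),(377,229),(309,276),(357,285)):
    w=ray('side',u/4.4+200,v/4.4+150,.056);print(w,W2J(w))
w=ray('side',312/4.4+200,203/4.4+150,.057);print('rail corner',w,W2J(w))
```

```text
[371. 162.] [370. 205.]
[365. 216.]
[ 0.56721336 -0.26227269  0.056     ] [ 31.75627966 -69.3700697 ]
[ 0.54350745 -0.26493213  0.056     ] [  7.90460376 -68.99577886]
[ 0.55753852 -0.21796467  0.056     ] [ 27.78984335 -24.19186397]
[ 0.53523891 -0.22057371  0.056     ] [  5.33947101 -23.94626793]
rail corner [ 0.57913716 -0.27082877  0.057     ] [ 42.49625795 -79.3718904 ]
```

Emit:
{"name": "jog_arm", "arguments": {"steps": [{"delta_pos": [0, 0, -20], "turn": -1, "fingers": 0}, {"delta_pos": [0, 0, -25], "turn": -1, "fingers": 0}, {"delta_pos": [0, 0, -25], "turn": -1, "fingers": 0}, {"delta_pos": [-0.5, 4, -25], "turn": -1, "fingers": 0}, {"delta_pos": [-0.9, 7, -25], "turn": -1, "fingers": 0}, {"delta_pos": [-1.2, 10, -25], "turn": -1, "fingers": 0}, {"delta_pos": [-1.6, 13, -25], "turn": -1, "fingers": 0}, {"delta_pos": [-2, 16, -25], "turn": -1, "fingers": 0}, {"delta_pos": [-2.3, 19, -25], "turn": -1, "fingers": 0}, {"delta_pos": [-2.7, 22, -25], "turn": -1, "fingers": 0}, {"delta_pos": [-3.1, 25, -25], "turn": -1, "fingers": 0}, {"delta_pos": [-3.4, 28, -25], "turn": -1, "fingers": 0}, {"delta_pos": [-3.8, 31, -25], "turn": -1, "fingers": 0}, {"delta_pos": [-4.2, 34, -25], "turn": -1, "fingers": 0}]}}

```text
time_s: 7.38
position: [0.554, -0.2578, 0.0656]
tcp_rot: [[0.993, 0.0, -0.119], [0.119, 0.0, 0.993], [0.0, -1.0, 0.0]]
force: [-0.3, -1.4, 0.8]
opening: 0.003
```

```bash
python3 look.py 6
```

```text
7.3833 [ 0.55399793 -0.25775701  0.06557907] [ 19.22175126 -63.21178275] [-0.31100834 -1.41652087  0.8284384 ]
```

View pics/s6.png

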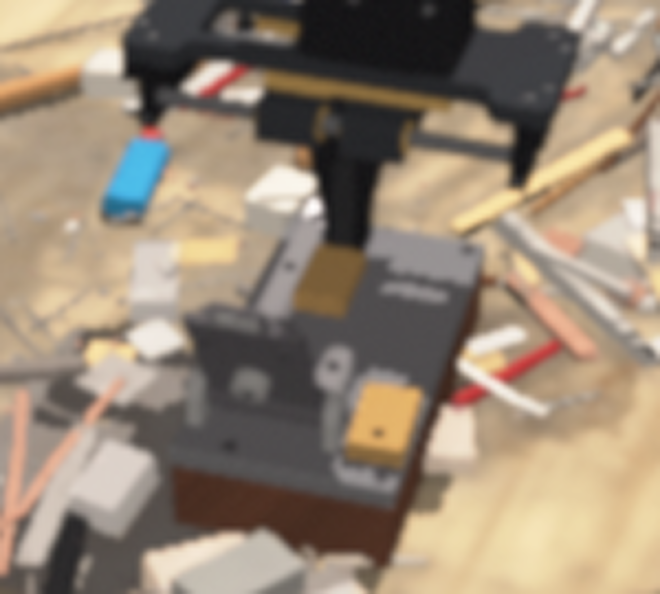

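Emit:
{"name": "jog_arm", "arguments": {"steps": [{"delta_pos": [-0.4, 3, 0], "turn": 0, "fingers": 0}, {"delta_pos": [-0.7, 6, 0], "turn": 0, "fingers": 0}, {"delta_pos": [-1.1, 9, 0], "turn": 0, "fingers": 0}, {"delta_pos": [-1.5, 12, 0], "turn": 0, "fingers": 0}, {"delta_pos": [-1.8, 15, 0], "turn": 0, "fingers": 0}, {"delta_pos": [-2.2, 18, 0], "turn": 0, "fingers": 0}, {"delta_pos": [-2.6, 21, 0], "turn": 0, "fingers": 0}, {"delta_pos": [-2.9, 24, 0], "turn": 0, "fingers": 0}, {"delta_pos": [-3.3, 27, 0], "turn": 0, "fingers": 0}, {"delta_pos": [-3.7, 30, 0], "turn": 0, "fingers": 0}]}}

```text
time_s: 8.27
position: [0.55, -0.2277, 0.0655]
tcp_rot: [[0.993, -0.0, -0.119], [0.119, 0.0, 0.993], [-0.0, -1.0, 0.0]]
force: [0.1, -1.0, 0.5]
opening: 0.0
```

```bash
python3 look.py 7
```

```text
8.2667 [ 0.5500487  -0.22773281  0.06545711] [ 19.11955184 -32.92913426] [ 0.11787067 -0.95660394  0.46813407]
```

View pics/s7.png

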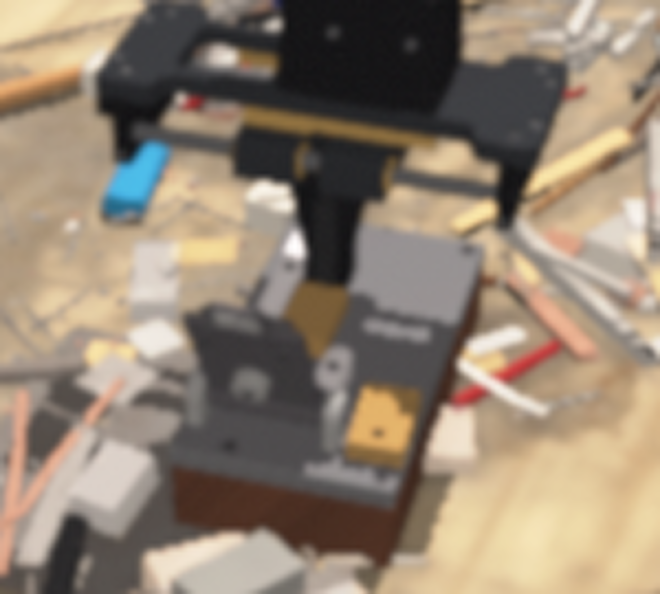

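Emit:
{"name": "jog_arm", "arguments": {"steps": [{"delta_pos": [-0.2, 2, 0], "turn": 0, "fingers": 0}, {"delta_pos": [-0.5, 4, 0], "turn": 0, "fingers": 0}, {"delta_pos": [-0.7, 6, 0], "turn": 0, "fingers": 0}, {"delta_pos": [-1, 8, 0], "turn": 0, "fingers": 0}, {"delta_pos": [-1.2, 10, 0], "turn": 0, "fingers": 0}, {"delta_pos": [-1.5, 12, 0], "turn": 0, "fingers": 0}, {"delta_pos": [-1.7, 14, 0], "turn": 0, "fingers": 0}, {"delta_pos": [-2, 16, 0], "turn": 0, "fingers": 0}, {"delta_pos": [-2.2, 18, 0], "turn": 0, "fingers": 0}, {"delta_pos": [-2.4, 20, 0], "turn": 0, "fingers": 0}, {"delta_pos": [-2.7, 22, 0], "turn": 0, "fingers": 0}]}}

```text
time_s: 9.23
position: [0.5474, -0.206, 0.0655]
tcp_rot: [[0.993, -0.0, -0.119], [0.119, -0.0, 0.993], [-0.0, -1.0, -0.0]]
force: [-0.7, -0.8, -0.4]
opening: 0.005
```

```bash
python3 look.py 8
```

```text
9.2333 [ 0.54738455 -0.20598585  0.06553523] [ 19.24026386 -11.01993356] [-0.66563443 -0.83598623 -0.42412645]
```

View pics/s8.png

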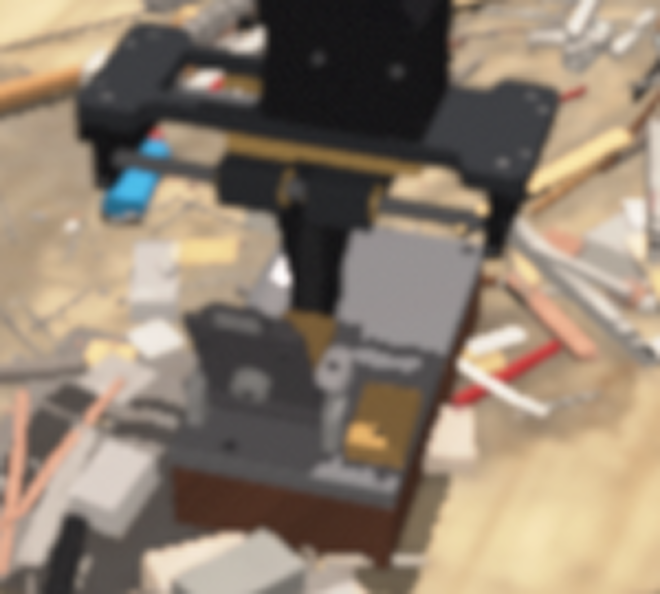

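Emit:
{"name": "jog_arm", "arguments": {"steps": [{"delta_pos": [-0.2, 1.5, 0], "turn": 0, "fingers": 0}, {"delta_pos": [-0.4, 3, 0], "turn": 0, "fingers": 0}, {"delta_pos": [-0.5, 4.5, 0], "turn": 0, "fingers": 0}, {"delta_pos": [-0.7, 6, 0], "turn": 0, "fingers": 0}]}}

```text
time_s: 9.62
position: [0.5467, -0.2002, 0.0656]
tcp_rot: [[0.993, -0.0, -0.119], [0.119, -0.0, 0.993], [-0.0, -1.0, -0.0]]
force: [-0.9, -1.3, 0.3]
opening: 0.002
```

Emit:
{"name": "jog_arm", "arguments": {"steps": [{"delta_pos": [-0.1, 1, 0], "turn": 0, "fingers": 0}, {"delta_pos": [-0.2, 2, 0], "turn": 0, "fingers": 0}]}}

```text
time_s: 9.78
position: [0.5468, -0.1999, 0.0657]
tcp_rot: [[0.993, 0.001, -0.121], [0.121, -0.003, 0.993], [0.0, -1.0, -0.004]]
force: [-2.1, -8.4, -2.0]
opening: 0.008
```

Emit:
{"name": "jog_arm", "arguments": {"steps": [{"delta_pos": [-0.1, 1, 0], "turn": 0, "fingers": 0}, {"delta_pos": [-0.2, 2, 0], "turn": 0, "fingers": 0}]}}

```text
time_s: 9.95
position: [0.5469, -0.1997, 0.0658]
tcp_rot: [[0.993, 0.002, -0.122], [0.122, -0.006, 0.993], [0.001, -1.0, -0.007]]
force: [-4.0, -12.3, -2.4]
opening: 0.004
```

Emit:
{"name": "jog_arm", "arguments": {"steps": [{"delta_pos": [0.5, -6, 0], "turn": 0, "fingers": 0}, {"delta_pos": [2, -20, 0], "turn": 0, "fingers": 0}, {"delta_pos": [2, -20, 30], "turn": 0, "fingers": 0}, {"delta_pos": [2, -20, 70], "turn": 0, "fingers": 0}, {"delta_pos": [2, -60, 110], "turn": 0, "fingers": 0}, {"delta_pos": [-40, -90, 140], "turn": 0, "fingers": 0}, {"delta_pos": [-80, -100, 140], "turn": 0, "fingers": 0}, {"delta_pos": [-80, -100, 140], "turn": 0, "fingers": 0}, {"delta_pos": [-80, -100, 140], "turn": 0, "fingers": 0}]}}

```text
time_s: 10.7
position: [0.4634, -0.2985, 0.2074]
tcp_rot: [[0.993, 0.0, -0.115], [0.115, -0.001, 0.993], [-0.0, -1.0, -0.001]]
force: [-0.3, -0.2, -0.6]
opening: 0.006
```

```bash
python3 look.py 9 t
python3 - <<'E'
from rig import *
for c in('top','side'):
  for n in('blank','leaf_tab','leaf_hinge'):print(c,n,[(r['position'],r['confidence']) for r in tip_of(n,c)][:2])
E
```

```text
10.7 [ 0.46341259 -0.29851347  0.20735161] [-75.80804223 -92.12769364] [-0.31792367 -0.22826036 -0.56069772]
top blank [([0.5447, -0.1731, 0.0398], 0.47)]
top leaf_tab [([0.5324, -0.0912, 0.1297], 0.79), ([0.705, -0.328, -0.0021], 0.19)]
top leaf_hinge []
side blank [([0.546, -0.1732, 0.0493], 0.61)]
side leaf_tab [([0.5348, -0.0945, 0.1275], 0.83)]
side leaf_hinge [([0.5378, -0.1326, 0.0592], 0.63)]
```

View pics/s9.png

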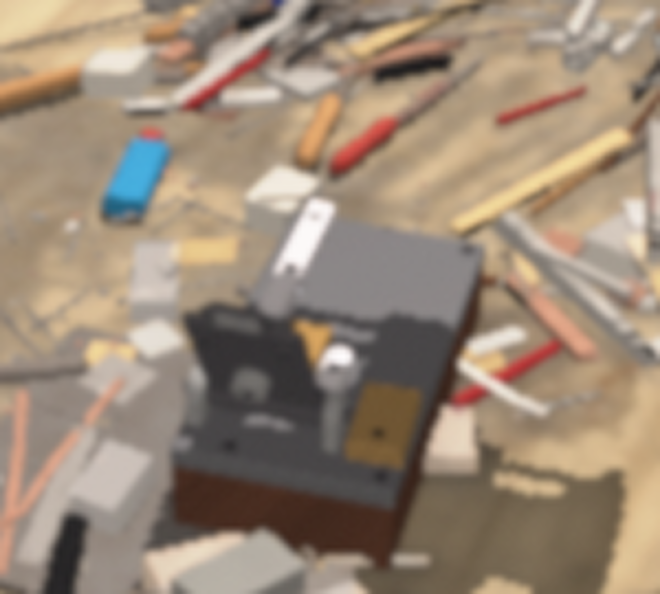

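View pics/t9.png

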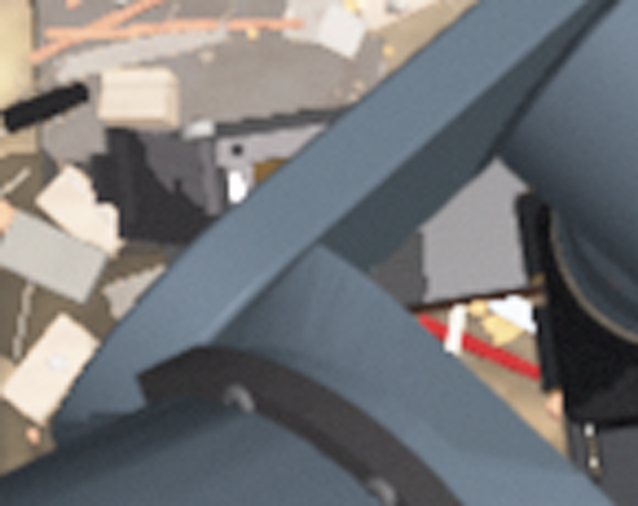

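Emit:
{"name": "jog_arm", "arguments": {"steps": [{"delta_pos": [0, 20, 15], "turn": 0, "fingers": 0}, {"delta_pos": [65, 237, 15], "turn": 0, "fingers": 0}, {"delta_pos": [65, 237, 15], "turn": 0, "fingers": 0}, {"delta_pos": [65, 237, 15], "turn": 0, "fingers": 0}, {"delta_pos": [65, 237, 15], "turn": 0, "fingers": 0}, {"delta_pos": [65, 237, 15], "turn": 0, "fingers": 0}, {"delta_pos": [65, 237, 15], "turn": 0, "fingers": 0}, {"delta_pos": [65, 237, 15], "turn": 0, "fingers": 0}, {"delta_pos": [65, 237, 15], "turn": 0, "fingers": 0}]}}

```text
time_s: 11.85
position: [0.5317, -0.0577, 0.2202]
tcp_rot: [[0.992, -0.001, -0.123], [0.123, -0.0, 0.992], [-0.001, -1.0, -0.0]]
force: [-0.6, 0.1, -0.6]
opening: 0.004
```

```bash
python3 look.py 10 t
```

```text
11.85 [ 0.53166339 -0.05766421  0.22023259] [ 22.49296248 138.0970872 ] [-0.57919674  0.06830615 -0.58393063]
```

View pics/s10.png

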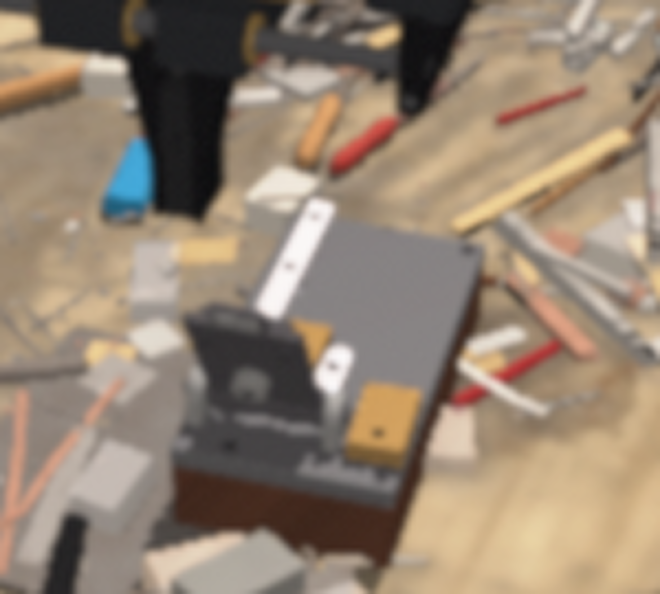

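View pics/t10.png

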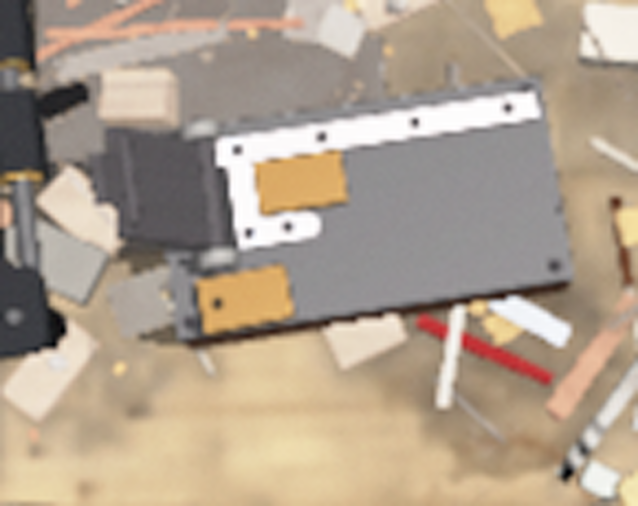

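Emit:
{"name": "jog_arm", "arguments": {"steps": [{"delta_pos": [-4, 0, -35], "turn": 0.5, "fingers": 0}, {"delta_pos": [-4, 0, -70], "turn": 0.5, "fingers": 0}, {"delta_pos": [-4, 0, -83], "turn": 0.5, "fingers": 0}, {"delta_pos": [-4, 0, -83], "turn": 0.5, "fingers": 0}, {"delta_pos": [-4, 0, -83], "turn": 0.5, "fingers": 0}]}}

```text
time_s: 12.37
position: [0.527, -0.0605, 0.137]
tcp_rot: [[0.992, -0.002, -0.126], [0.126, 0.0, 0.992], [-0.002, -1.0, 0.001]]
force: [1.0, -0.1, 0.6]
opening: 0.007
```

```bash
python3 look.py 11
python3 - <<'E'
from h import *
p=read_state()['position']
def d(y,z):
    w=J2W(O,A,(18.5,y,0));return np.round([(w[0]-p[0])*1000,(w[1]-p[1])*1000,z+17-p[2]*1000],1).tolist()
print('vert',[d(y,120) for y in (130,124,118,112,106,100,94,88,82,78)])
for th in range(90,-1,-5):
    t=np.radians(th);r=60+20*(1-th/90)
    print(th,d(66-r*np.cos(t)+2.5*np.sin(t)+9.5,60+r*np.sin(t)+2.5*np.cos(t)))
E
```

```text
12.3667 [ 0.52702718 -0.06048051  0.13699446] [ 17.53647652 135.89270769] [ 0.98970951 -0.05054647  0.59686312]
vert [[0.8, -5.7, -1.0], [1.6, -11.6, -1.0], [2.3, -17.6, -1.0], [3.1, -23.5, -1.0], [3.9, -29.5, -1.0], [4.6, -35.4, -1.0], [5.4, -41.4, -1.0], [6.1, -47.3, -1.0], [6.9, -53.3, -1.0], [7.4, -57.3, -1.0]]
90 [7.4, -57.3, -1.0]
85 [8.1, -62.6, 0.1]
80 [8.8, -68.0, 0.7]
75 [9.5, -73.6, 0.8]
70 [10.2, -79.3, 0.4]
65 [11.0, -85.0, -0.5]
60 [11.7, -90.7, -2.0]
55 [12.4, -96.3, -4.0]
50 [13.1, -101.8, -6.6]
45 [13.8, -107.1, -9.7]
40 [14.5, -112.2, -13.4]
35 [15.1, -117.0, -17.5]
30 [15.6, -121.5, -22.2]
25 [16.2, -125.6, -27.3]
20 [16.6, -129.3, -32.8]
15 [17.1, -132.6, -38.7]
10 [17.4, -135.3, -45.0]
5 [17.7, -137.5, -51.6]
0 [17.9, -139.1, -58.5]
```

View pics/s11.png

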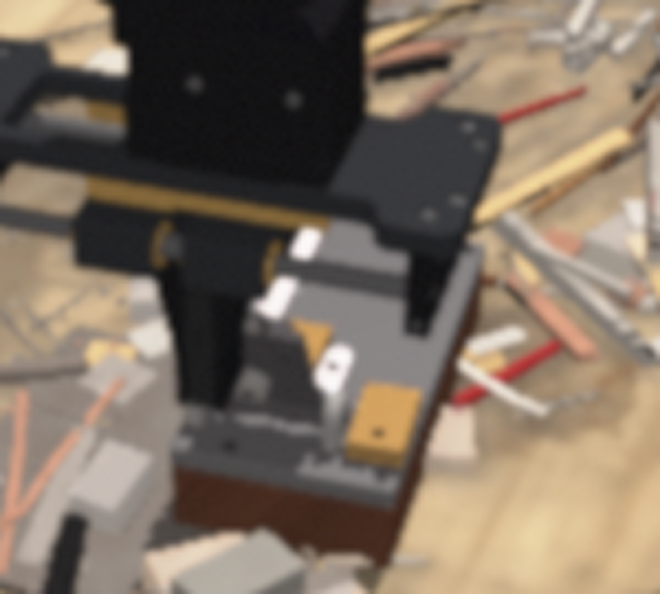

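Emit:
{"name": "jog_arm", "arguments": {"steps": [{"delta_pos": [0.8, -5.7, -1], "turn": 0, "fingers": 0}, {"delta_pos": [1.6, -11.6, -1], "turn": 0, "fingers": 0}, {"delta_pos": [2.1, -16, -1], "turn": 0, "fingers": 0}, {"delta_pos": [2.6, -20, -1], "turn": 0, "fingers": 0}, {"delta_pos": [3.1, -24, -1], "turn": 0, "fingers": 0}, {"delta_pos": [3.6, -28, -1], "turn": 0, "fingers": 0}, {"delta_pos": [4.1, -32, -1], "turn": 0, "fingers": 0}, {"delta_pos": [4.7, -36, -1], "turn": 0, "fingers": 0}, {"delta_pos": [5.2, -40, -1], "turn": 0, "fingers": 0}, {"delta_pos": [5.7, -44, -1], "turn": 0, "fingers": 0}, {"delta_pos": [6.2, -48, -1], "turn": 0, "fingers": 0}, {"delta_pos": [6.7, -52, -1], "turn": 0, "fingers": 0}, {"delta_pos": [7.4, -57, -1], "turn": 0, "fingers": 0}]}}

```text
time_s: 13.5
position: [0.5347, -0.1164, 0.1365]
tcp_rot: [[0.992, -0.0, -0.128], [0.128, 0.0, 0.992], [-0.0, -1.0, 0.0]]
force: [0.2, 0.1, 1.0]
opening: 0.007
```

```bash
python3 look.py 12
```

```text
13.5 [ 0.53472716 -0.11644648  0.13649122] [18.06274734 79.40197915] [0.17881865 0.13276243 1.02585419]
```

View pics/s12.png

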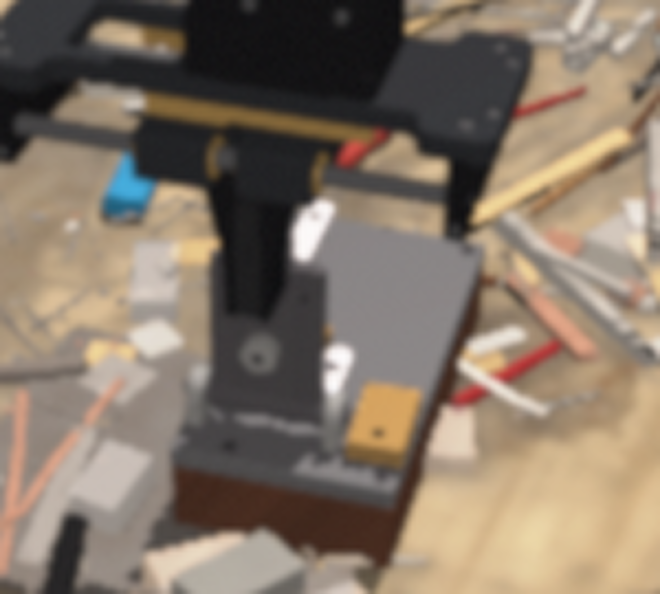

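Emit:
{"name": "jog_arm", "arguments": {"steps": [{"delta_pos": [0.7, -5.3, 1], "turn": 0, "fingers": 0}, {"delta_pos": [1.4, -10.7, 1.7], "turn": 0, "fingers": 0}, {"delta_pos": [2.1, -16.3, 1.8], "turn": 0, "fingers": 0}, {"delta_pos": [2.8, -22, 1.4], "turn": 0, "fingers": 0}, {"delta_pos": [3.6, -27.7, 0.5], "turn": 0, "fingers": 0}, {"delta_pos": [4.3, -33.4, -1], "turn": 0, "fingers": 0}, {"delta_pos": [5, -39, -3], "turn": 0, "fingers": 0}, {"delta_pos": [5.7, -44.5, -5.6], "turn": 0, "fingers": 0}, {"delta_pos": [6.4, -49.8, -8.7], "turn": 0, "fingers": 0}, {"delta_pos": [7.1, -54.9, -12.4], "turn": 0, "fingers": 0}, {"delta_pos": [7.7, -59.7, -16.5], "turn": 0, "fingers": 0}, {"delta_pos": [8.2, -64.2, -21.2], "turn": 0, "fingers": 0}, {"delta_pos": [8.8, -68.3, -26.3], "turn": 0, "fingers": 0}, {"delta_pos": [9.2, -72, -31.8], "turn": 0, "fingers": 0}]}}

```text
time_s: 14.72
position: [0.5441, -0.1887, 0.1042]
tcp_rot: [[0.992, 0.0, -0.128], [0.128, -0.0, 0.992], [0.0, -1.0, -0.0]]
force: [-0.0, -0.1, -0.2]
opening: 0.006
```

```bash
python3 look.py 13
```

```text
14.7167 [ 0.54407712 -0.18867099  0.10419992] [18.15974629  6.57483837] [-0.03424385 -0.08838018 -0.23128176]
```

View pics/s13.png

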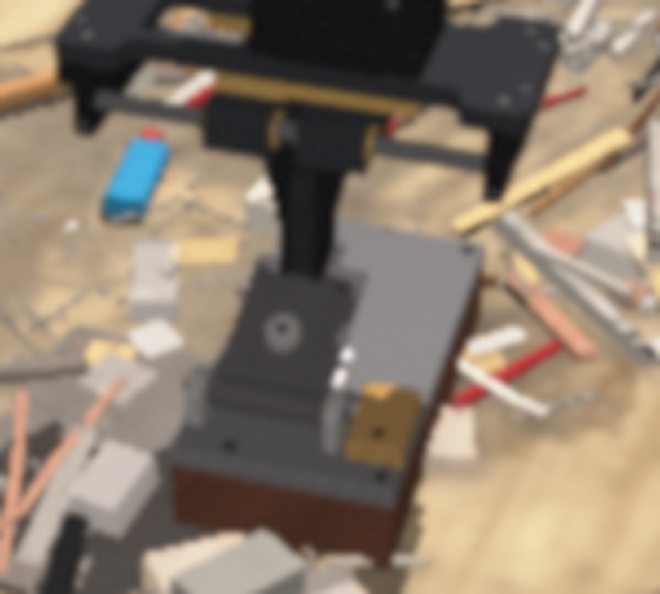

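Emit:
{"name": "jog_arm", "arguments": {"steps": [{"delta_pos": [0.4, -3.3, -5.9], "turn": 0, "fingers": 0}, {"delta_pos": [0.8, -6, -12.2], "turn": 0, "fingers": 0}, {"delta_pos": [1, -7.2, -15.5], "turn": 0, "fingers": 0}, {"delta_pos": [1.1, -8.2, -18.8], "turn": 0, "fingers": 0}, {"delta_pos": [1.2, -9, -21.5], "turn": 0, "fingers": 0}, {"delta_pos": [1.3, -9.5, -23.5], "turn": 0, "fingers": 0}, {"delta_pos": [1.3, -9.8, -25], "turn": 0, "fingers": 0}]}}

```text
time_s: 15.35
position: [0.5452, -0.1979, 0.0796]
tcp_rot: [[0.992, -0.0, -0.128], [0.128, 0.0, 0.992], [-0.0, -1.0, 0.0]]
force: [-0.7, 1.7, 9.8]
opening: 0.008
```

Emit:
{"name": "jog_arm", "arguments": {"steps": [{"delta_pos": [0, 0, -1], "turn": 0, "fingers": 0}, {"delta_pos": [0, 0, -2], "turn": 0, "fingers": 0}]}}

```text
time_s: 15.52
position: [0.5453, -0.1978, 0.0795]
tcp_rot: [[0.992, 0.0, -0.128], [0.128, -0.0, 0.992], [0.0, -1.0, -0.0]]
force: [-4.1, 2.3, 17.3]
opening: 0.002
```

Emit:
{"name": "jog_arm", "arguments": {"steps": [{"delta_pos": [0, 0, -1], "turn": 0, "fingers": 0}, {"delta_pos": [0, 0, -1], "turn": 0, "fingers": 0}]}}

```text
time_s: 15.68
position: [0.5453, -0.1978, 0.0794]
tcp_rot: [[0.992, 0.001, -0.128], [0.128, -0.001, 0.992], [0.0, -1.0, -0.001]]
force: [-3.5, 2.5, 16.8]
opening: -0.001
```

Emit:
{"name": "jog_arm", "arguments": {"steps": [{"delta_pos": [0, 0, 6], "turn": 0, "fingers": 0}, {"delta_pos": [0, 0, 40], "turn": 0, "fingers": 0}, {"delta_pos": [0, 0, 80], "turn": 0, "fingers": 0}, {"delta_pos": [0, 0, 120], "turn": 0, "fingers": 0}, {"delta_pos": [0, 200, 140], "turn": 0, "fingers": 0}, {"delta_pos": [0, 200, 140], "turn": 0, "fingers": 0}, {"delta_pos": [0, 200, 140], "turn": 0, "fingers": 0}, {"delta_pos": [0, 200, 140], "turn": 0, "fingers": 0}, {"delta_pos": [0, 200, 140], "turn": 0, "fingers": 0}, {"delta_pos": [0, 200, 140], "turn": 0, "fingers": 0}]}}

```text
time_s: 16.52
position: [0.5443, 0.008, 0.2176]
tcp_rot: [[0.991, 0.0, -0.134], [0.134, 0.003, 0.991], [0.001, -1.0, 0.002]]
force: [0.8, -1.2, 1.2]
opening: 0.003
```

```bash
python3 look.py 14 t
python3 - <<'E'
from rig import *
for c in('top','side'):
  for n in('leaf_tab','drilled_blank'):print(c,n,[(r['position'],r['confidence']) for r in tip_of(n,c)][:2])
E
```

```text
16.5167 [0.5443351  0.00801864 0.21759323] [ 43.40792107 201.6374159 ] [ 0.80041967 -1.24314094  1.16512621]
top leaf_tab [([0.5452, -0.2092, 0.0648], 0.59)]
top drilled_blank [([0.496, -0.1475, 0.0443], 0.79)]
side leaf_tab [([0.545, -0.2062, 0.0643], 0.95)]
side drilled_blank [([0.4889, -0.1425, 0.0449], 0.82)]
```

View pics/s14.png

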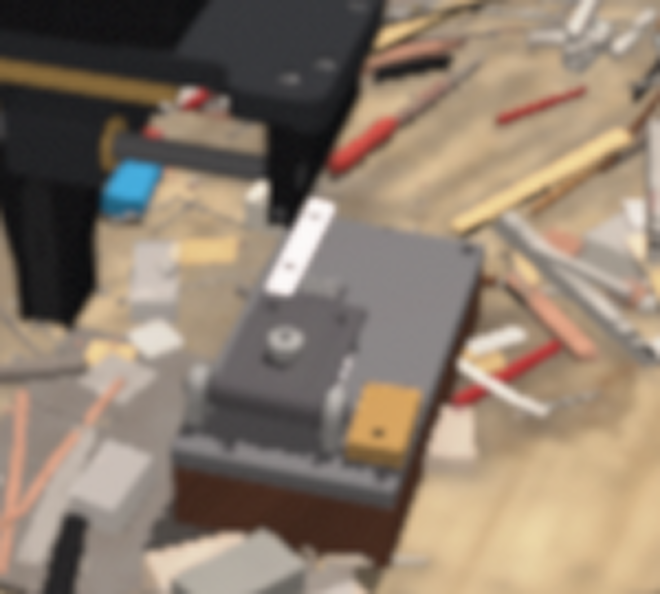

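View pics/t14.png

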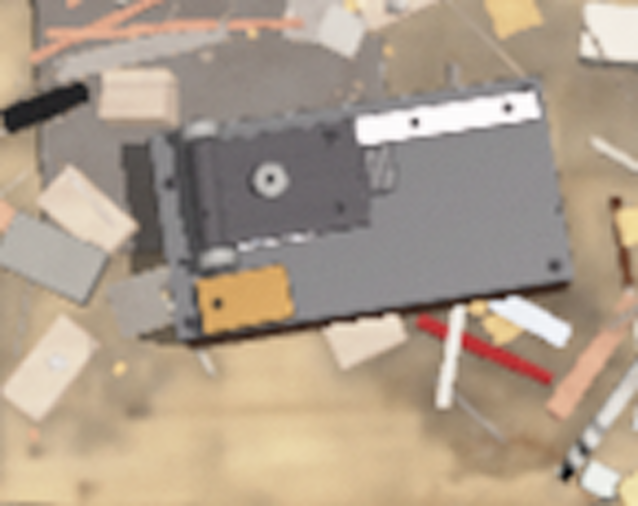

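The side and top pictures show the leaf shut over the pocket, with the bush at (285,340) side and (270,180) top. The drilled blank has not moved and the arm is clear.

```bash
python3 -c "
from rig import *
print(hand_in())"
```

```text
the job is handed in; nothing more can be done
None
```

The blank is home in the corner pocket with the leaf shut over it. I handed the job in at about 16.8 s.

- **Blank against the rail:** I pushed it with closed fingertips in the jig's +x direction until the wrist read about 7 N. The side view showed it flush.
- **Blank into the pocket:** I slid it along the rail until it stopped hard at about 12 N. The finger stopped within about 1 mm of where a home blank should stop it. A clear top view showed the blank touching both rail and stop.
- **Leaf:** I swept it over from behind and pressed it shut with about 17 N. The fingertip ended at z = 62.5 mm, the stated height of a shut leaf. The last detections put the tab at z of about 64 to 65 mm, which is within the detector's accuracy.
- **Other things:** the drilled blank looks unmoved in the last pictures, and the arm had no contact with anything else. I did not check the wax ring, file and pen one by one. The fingers stood about 2 mm above the plate and only pushed, so the blank was not lifted.

**Disagreement:** the side camera put the jig up to about 8 mm in y, about 1 mm in x and about 1° in yaw away from the top camera's fit. The touches agreed with the top camera in y. At the rail they suggested the jig was about 3 to 4 mm further in x than my fit. I therefore relied on the contact forces for the final positions.

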